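Weigh a parcel on a beam scale

TASK

Weigh the small cardboard parcel for posting: set it down gently, flat and well inside the round pan of the beam scale, then slide the poise out along the notched beam until the pointer comes to rest between the two marks on the index plate. Ease the poise over the notches without forcing it or leaning on the beam, leave the scale free with the parcel on it, and do not disturb the other things on the desk.

Things in the scene. Friction and masses are not known exactly. Their poses are not given: they have to be found in the camera images.
- scale: beam scale's grey cast base, fixed, 100 mm wide (its x), 515 mm long (its y, -172 to 342 mm), 31 mm high. Origin on the desk below the beam's pivot. The beam, 10 mm wide, lies along y and pivots about x 150 mm above the desk in a fork 156 mm high: pan on the -y side, notched arm and pointer on the +y side. Beam and pan yield under the hand
- beam (a joint): beam tilt, rad: 0 level (pointer midway between the marks), positive = pointer up, pan down; stops at -0.11 and 0.11. Starts level, pan empty, poise in notch 0. Each 50 g in the pan needs the poise one notch farther out; off the stops each notch too few leaves it 0.045 rad up, each too many 0.045 down. Rests within about 1 s
- notch_0 (a point): bottom of the innermost notch, on top of the beam 70 mm from the pivot, 150 mm above the desk when level. Nine V notches, numbered 0 to 8 outward, 20 mm apart and 4 mm deep, no flats between (each begins where the last ends). Low stops on the beam end the row 14 mm beyond notches 0 and 8. Moves with the beam
- notch_8 (a point): bottom of the outermost notch, on top of the beam 230 mm from the pivot, 150 mm above the desk when level; moves with the beam
- pan_top (a point): centre of the top face of the flat round steel pan, 140 mm across (rim bead 2 mm), 100 mm from the pivot on the scale's -y side, 183 mm above the desk when the beam is level. The pan stays level, wherever its load stands, and moves up and down 11 mm with the beam to its stops
- pointer_tip (a point): tip of the black pointer at the end of the notched arm, 322 mm from the pivot; it rises and falls about 14 mm per notch
- index_mid (a point): point midway between the two black marks (9 mm above and below it) on the +x face of the white upright index plate, which stands on the -x side of the pointer, at the scale's y = 294 to 330 mm, its top 195 mm above the desk
- poise: sliding weight, 250 g: steel stirrup loose round the beam (2 mm play each side, 5.5 mm up), weight below, brass thumb block on top, 14 mm across the beam (x), 20 mm along it (y), 14 to 46 mm above the origin, on a bridge 22 x 20 mm. Origin: axis of its cross pin, 2.7 mm above the notch bottom; tooth tips 1 mm above it. Pushed on one side it tips; held and moved, it rides over the teeth; let go, it drops into the nearest notch
- parcel: small closed carton, 90 mm (its x) by 60 mm (its y) by 45 mm high, cardboard with a tape strip and a blank label. Origin at the centre of its underside. Weighs between about 105 and 395 g, not known beforehand
- mug: white ceramic mug, 80 mm across and 92 mm high; origin at the centre of its underside; not to be disturbed
- mouse: white computer mouse, 104 x 58 mm, 31 mm high; origin at the centre of its underside; not to be disturbed
- tape_roll: roll of brown parcel tape lying flat, 90 mm across, 25 mm high; origin at the centre of its underside; not to be disturbed
- stapler: black stapler, 135 x 36 mm, 48 mm high; origin at the centre of its underside; not to be disturbed
- pen_pot: dark metal pen pot, 76 mm across, 95 mm high, pens standing to 165 mm; origin at the centre of its underside; not to be disturbed
- tissue_box: grey tissue box, 115 mm square, 125 mm high (tissue to 175 mm); origin at the centre of its underside; not to be disturbed
- phone: black phone lying flat, 150 x 74 x 9 mm; origin at the centre of its underside; not to be disturbed

How it is judged:
On the way, in this order (a step that is already met when the one before it is completed fails the run):
1. the parcel stands flat in the pan, let go, and has tipped the beam up (horizontal distance between parcel and pan_top below 0.04 m and angle between parcel's own z axis and vertical below 0.15 rad and z of parcel in the frame of pan_top between -0.006 and 0.006 m and contact force between parcel and scale above 0.8 N and contact force between the fingers and parcel below 0.1 N and value of joint beam above 0.05 rad), for 0.2 s.
2. the poise has been slid out until the pointer stands between the marks (value of joint beam between -0.028 and 0.028 rad and y of poise in the frame of scale above 0.1 m), for 0.2 s.
At the end, for the whole second after the job is handed in: the parcel stands flat on the pan with its centre within 40 mm of the pan's centre, the poise hangs in its notch, the pointer is at rest within 0.028 rad of level (between the two marks, 9 mm either side), and the robot has let go of parcel, poise and scale (horizontal distance between parcel and pan_top below 0.04 m and angle between parcel's own z axis and vertical below 0.15 rad and z of parcel in the frame of pan_top between -0.006 and 0.006 m and contact force between parcel and scale above 0.8 N and value of joint beam between -0.028 and 0.028 rad and velocity of joint beam between -0.03 and 0.03 rad/s and contact force between poise and scale above 1 N and linear speed of each of poise, parcel below 0.02 m/s); the robot touches nothing.
It fails at once if the poise is forced: more than 12 N between poise and beam (contact force between poise and scale above 12 N).
It fails at once if the robot leans on the scale: more than 5 N between robot and beam, pan or base (contact force between any of the fingers, the arm and scale above 5 N).
It fails at once if the parcel is dropped or pressed into the pan: more than 20 N (contact force between parcel and scale above 20 N).
It fails at once if a bystander is moved more than 20 mm or knocked over (distance of any of mug, mouse, tape_roll, stapler, pen_pot, tissue_box, phone from where it was at the start of the episode above 0.02 m or angle between any of mug, mouse, tape_roll, stapler, pen_pot, tissue_box, phone's own z axis and vertical above 0.3 rad).
It also fails if it takes over 72 s, if anything falls off the work surface, if the arm or the gripper's body presses on something with over 40 N, if the wrist force passes 120 N, or if a joint passes its speed limit or range.

ROBOT

A 6-joint arm with a two-finger parallel gripper is mounted at the origin on the work surface. World frame = base frame: x ahead of the robot, y to its left, z up, the work surface at z = 0. Lengths are in m, angles in rad, forces in N, time in s.
With the tool pointing down it reaches from about 0.35 to 0.875 m from the base axis. Payload 4.2 kg.
Tool frame: the origin (TCP) lies on the centre line of the jaws, within the pads' length; the fingertips stand 17 mm ahead of it and the grasp point (between the pads) lies 2 mm behind it; z points along the fingers, y is the line along which they close (so a half turn about z gives the same grasp; the last joint's range is limited). The gripper opens to 87 mm and grips with 3 to 60 N. Pads are 19 mm wide; open, the fingers measure 117 mm over their backs; the gripper's body (75 mm by 190 mm) begins 51 mm behind the grasp point.
Start: joints at [1.415, 0.385, 0.008, 0, -1.194, -0.259], TCP at [0.252, 0.572, 0.24] pointing down, gripper open.
Joint ranges: [-3.14, 3.14], [-1.21, 2.06], [-1.07, 1.41], [-3.16, 2.05], [-2.99, -0.16], [-3.1, 3.1]. Speed limits (rad/s): [2.79, 2.79, 3.14, 3.14, 3.14, 3.14].

INTERFACE

Orientations are given as a rotation vector (axis times angle).
In Python, from station import get_obs, capture, finish_job gives the robot as it stands. The module is installed in compiled form; this text tells all that it offers.
- The arm moves only by the tool jog_arm, never from a script. Its argument "commands" is one flat list of numbers, 7 for each row, row after row: the opening, from 0 (shut) to 1 (fully open), then the shift along the tool's x, y, z in mm, then the turn, a rotation vector about the tool's x, y, z in rad. In form: [claw, x, y, z, ax, ay, az, claw, x, y, z, ax, ay, az, ...]. A call has 1 to 8 rows; each row shifts and turns the commanded pose from where the row before left it, along the tool's axes as they then stand; what a row does not reach is not made up. A row lasts 1/8 s, in which the tool goes at most 62.5 mm and 10.7 degrees, less where a joint would pass 70% of its speed; a pose out of reach is approached as far as the arm can. A call with a gripper value outside its range is refused whole. The fingers move at their own pace and stop on an object; "squeeze" is the grip in N (left out, the last holds). Time passes only in rows, so rows that do not move let the fingers close. It gives the time, the measured TCP pose, the force, the opening and the grip force at its end, in the units of the state.
- get_obs(): the state, without advancing time (a new reading comes with each control period).
- capture(name): name is "scene" or "side" or "wrist"; returns a dict with "frame" (400x640x3 uint8, red, green, blue), "K" (3x3 intrinsics, pixels), "k1" (the pictures are not rectified: a ray, as slopes to the right and down, at radius r is drawn at 1 + k1 r^2 times it, then the intrinsics apply), "cam_to_world" (4x4, takes a point from camera to world coordinates). Camera axes: x right, y down, z forward; pixel columns grow to the right and rows downward; lengths in m; the calibration is good to about 2 mm. A picture is of the moment at which its call begins. There is no depth.
- finish_job(): hands the job in; it is judged then, once.
The state is a dict: "time": time; "joint_pos": joint angles; "qd": joint speeds; "joint_efforts": joint torques, N m; "ee_pos": TCP position; "tcp_rot": TCP orientation; "contact_force": force on the tool from outside, world axes, zero at the start; "moment": the same for the moment, N m; "finger_gap": finger opening in m; "grasp_force": force on a finger pad.
Only numpy, scipy, OpenCV 4.12 (cv2) and the standard library are available. Lean on these libraries where they do the work, as an engineer would, in place of code of your own. Each camera call takes 0.05 s, during which the arm holds its last target. There are 200 camera calls.

## Working session

There is one attempt and no reset: what is moved stays moved. The work goes in short steps, Python scripts to look and compute and a tool call to move; the robot and the scene stay as the last step left them, time stands still between calls to the robot, and variables do not carry over. Pictures are saved under pics/ and viewed, at most 10 in all, crops included, and the job is handed in when it is done.

Besides the shell and the picture viewer there is one more tool, called after "Emit:" in YAML: its name, and indented under it one key for each argument. jog_arm: Moves the arm, as the interface text tells. Its arguments: {"type":"object","properties":{"commands":{"type":"array"},"squeeze":{"type":"number"}},"required":["commands"]}

```bash
mkdir -p pics; cat > h.py <<'E'
import numpy as np, cv2
from station import get_obs, capture, finish_job
from scipy.spatial.transform import Rotation as R
def cap(n,f=None):
    c=capture(n)
    if f: cv2.imwrite('pics/'+f,c['frame'][:,:,::-1])
    return c
def ray(c,u,v):
    K=np.array(c['K']);k=float(c['k1'])
    d=cv2.undistortPoints(np.array([[[u,v]]],float),K,np.array([k,0,0,0.]))[0,0]
    T=np.array(c['cam_to_world']);return T[:3,3],T[:3,:3]@np.array([d[0],d[1],1])
def onz(c,u,v,z):
    o,d=ray(c,u,v);return o+d*(z-o[2])/d[2]
def tri(r):
    A=[];b=[]
    for o,d in r:
        d=d/np.linalg.norm(d);P=np.eye(3)-np.outer(d,d);A.append(P);b.append(P@o)
    p=np.linalg.lstsq(np.vstack(A),np.hstack(b),rcond=None)[0]
    return p,[np.linalg.norm(a@p-q) for a,q in zip(A,b)]
def proj(c,p):
    T=np.linalg.inv(np.array(c['cam_to_world']));
    return cv2.projectPoints(np.array([p],float),cv2.Rodrigues(T[:3,:3])[0],T[:3,3],np.array(c['K']),np.array([float(c['k1']),0,0,0]))[0].ravel()
E
python3 - <<'E'
from h import *
for n in ['scene','side','wrist']:
    c=cap(n,n+'0.png'); print(n,np.round(c['cam_to_world'],3).tolist(),np.array(c['K'])[0,0],c['k1'])
print(get_obs())
E
```

```text
scene [[0.734, 0.43, -0.526, 1.298], [0.679, -0.448, 0.581, -0.785], [0.014, -0.784, -0.621, 1.041], [0.0, 0.0, 0.0, 1.0]] 517.6900711137066 -0.00980147247239336
side [[0.844, -0.324, 0.427, -0.01], [-0.536, -0.522, 0.663, -0.797], [0.008, -0.789, -0.614, 0.909], [0.0, 0.0, 0.0, 1.0]] 437.64480192349447 0.02384533642135063
wrist [[-0.404, -0.885, -0.234, 0.315], [-0.915, 0.391, 0.1, 0.545], [0.003, 0.254, -0.967, 0.384], [0.0, 0.0, 0.0, 1.0]] 288.0723034748622 -0.017867883493985288
{'time': 0.15, 'joint_pos': array([ 1.41463296e+00,  3.85346200e-01,  6.93055993e-03, -3.36576402e-04,
       -1.19397513e+00, -2.58580887e-01]), 'qd': array([ 1.26829890e-05, -6.11432554e-04,  4.89985242e-03,  1.22745865e-03,
        4.91853528e-04, -1.24597726e-03]), 'joint_efforts': array([-1.34459391e-03, -3.91052520e+01,  1.87585759e+01,  4.22230303e+00,
        1.23357805e-02, -1.40911825e-04]), 'ee_pos': array([0.25167636, 0.5716242 , 0.23872991]), 'tcp_rot': array([ 3.07267106e+00, -6.46679013e-01, -3.62415672e-04]), 'contact_force': array([-0.40092846, -0.41692727, -0.98072616]), 'moment': array([-0.01213338, -0.00958391,  0.05918282]), 'grasp_force': 0.0, 'finger_gap': 0.08691168624137054}
```

View pics/scene0.png

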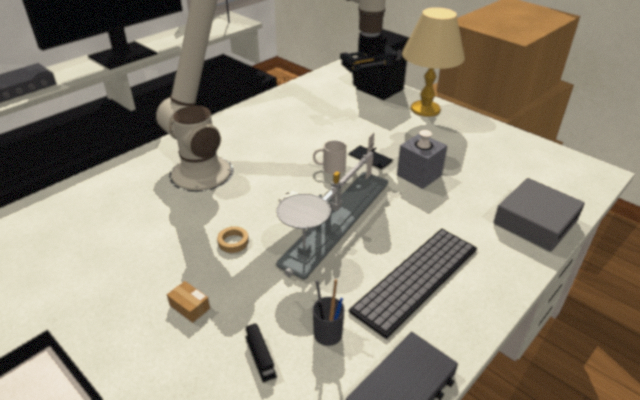

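View pics/side0.png

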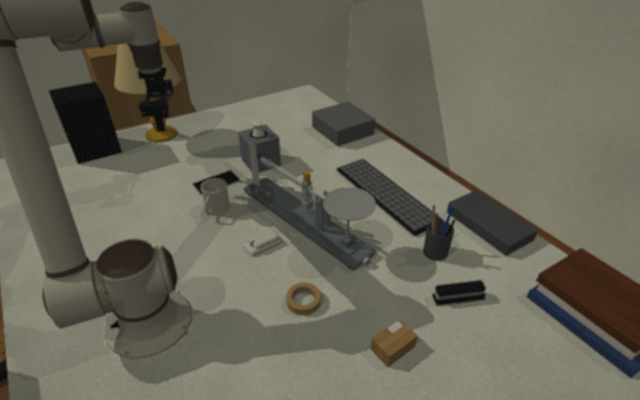

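The scene view shows the parcel at (188,300), pan (303,209), brass thumb block (336,177), and the index plate near (370,145). In the side view the parcel is at (393,342), pan (348,203), and brass (306,177). I'll look at enlarged crops.

```bash
python3 - <<'E'
from h import *
a=cv2.imread('pics/scene0.png');b=cv2.imread('pics/side0.png')
def cr(i,x0,y0,w,h,s): return cv2.resize(i[y0:y0+h,x0:x0+w],None,fx=s,fy=s,interpolation=cv2.INTER_CUBIC)
top=np.hstack([cr(a,270,125,130,150,3),cr(b,240,120,136,150,3)])
bot=np.hstack([cr(a,160,275,66,50,6)[:,:396],cr(b,360,315,66,50,6)[:,:396]])
w=min(top.shape[1],bot.shape[1],798)
cv2.imwrite('pics/crop1.png',cv2.resize(np.vstack([top[:,:w],bot[:,:w]]),None,fx=.8,fy=.8))
print(top.shape,bot.shape,w)
# masks
for n,im in (('scene',a),('side',b)):
    c=capture(n)
    hsv=cv2.cvtColor(im,cv2.COLOR_BGR2HSV)
    m=cv2.inRange(hsv,(8,110,60),(28,255,255))
    nn,l,s,ce=cv2.connectedComponentsWithStats(m)
    for i in range(1,nn):
        if s[i,4]>15: print(n,s[i],ce[i].round(1),onz(c,*ce[i],0.0).round(3))
E
```

```text
(450, 798, 3) (300, 792, 3) 792
scene [  411     0   168   143 14070] [508.6  66.6] [0.345 1.568 0.   ]
scene [253  57  57  28 744] [280.9  69.4] [-0.417  0.768  0.   ]
scene [355  59  18   5  44] [363.2  60.7] [-0.203  1.12   0.   ]
scene [334 171   6  12  57] [336.2 176.4] [0.351 0.306 0.   ]
scene [  462   199   178   201 17412] [583.9 328.8] [1.23  0.253 0.   ]
scene [219 228  28  24 386] [232.3 239.5] [ 0.343 -0.142  0.   ]
scene [168 282  41  39 878] [187.3 301.7] [ 0.444 -0.372  0.   ]
scene [330 297   5  23  68] [332.  307.8] [ 0.729 -0.129  0.   ]
side [ 154   20   41   98 1139] [175.1  73.3] [0.555 1.531 0.   ]
side [  83   45   94   97 2308] [121.5  95. ] [0.25  1.395 0.   ]
side [409 148  15  10  31] [417.2 152.2] [1.113 0.25  0.   ]
side [433 160   9  10  20] [437.  164.9] [1.115 0.141 0.   ]
side [ 445  169  195  176 3972] [587.  281.8] [ 1.046 -0.501  0.   ]
side [303 171   6  11  54] [305.9 176. ] [0.655 0.34  0.   ]
side [432 212   3  20  31] [432.7 222. ] [ 0.866 -0.095  0.   ]
side [287 284  33  30 541] [303.  298.4] [ 0.359 -0.141  0.   ]
side [  0 292   6  70 214] [  1.4 336.2] [-0.305  0.144  0.   ]
side [ 371  320   46   46 1098] [392.8 343.7] [ 0.471 -0.372  0.   ]
side [  0 385   9  15 115] [  3.9 392.8] [-0.307 -0.02  -0.   ]
```

View pics/crop1.png

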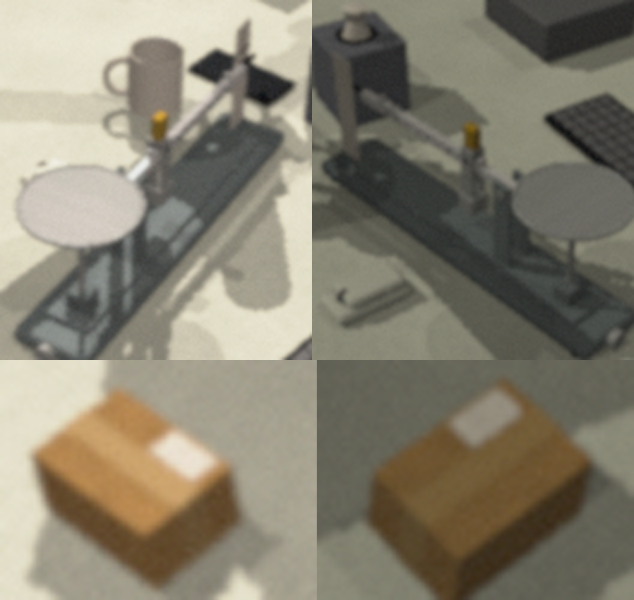

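```bash
python3 - <<'E'
from h import *
C={n:capture(n) for n in('scene','side')}
q=np.array
t={'scene':q([(37,455),(120,392),(232,467),(145,535)],float),'side':q([(372,487),(505,380),(590,465),(457,560)],float)}
for n in t:
    off=(160,275) if n=='scene' else (360,315); x0=0 if n=='scene' else 317
    P=q([onz(C[n],off[0]+(x-x0)/4.8,off[1]+(y-360)/4.8,.045) for x,y in t[n]])
    e=np.diff(np.vstack([P,P[:1]]),axis=0); print(n,P.mean(0).round(3),np.linalg.norm(e,axis=1).round(3),np.degrees(np.arctan2(e[:,1],e[:,0])).round(1))
    im=cv2.imread(f'pics/{n}0.png')
    hsv=cv2.cvtColor(im,cv2.COLOR_BGR2HSV)
    cx,cy=(303,209) if n=='scene' else (348,203)
    print(im[cy-16:cy+24:2,cx].tolist()) 
print('brass',tri([ray(C['scene'],336.2,176.4),ray(C['side'],305.9,176.)]), [onz(C['scene'],336.2,176.4,.183),onz(C['side'],305.9,176,.183)])
s=[onz(C['scene'],270+x/2.4,125+y/2.4,.184) for x,y in [(17,205),(145,207),(80,166),(82,248)]]
A=[onz(C['side'],x,y,.184) for x,y in [(323,203.5),(375.5,205),(349,190),(349,218)]]
for S in(s,A):
    S=q(S)[:,:2];M=np.c_[2*S,np.ones(4)];r=np.linalg.lstsq(M,(S**2).sum(1),rcond=None)[0];print('pan',r[:2],np.sqrt(r[2]+r[0]**2+r[1]**2))
# corners of base, scene crop
for p in [(15,335),(283,130)]: print(onz(C['scene'],270+p[0]/2.4,125+p[1]/2.4,.031))
E
```

```text
scene [ 0.467 -0.378  0.045] [0.056 0.086 0.058 0.085] [  95.7    6.2  -85.6 -175. ]
[[186, 203, 209], [176, 186, 191], [185, 195, 201], [188, 198, 205], [187, 198, 202], [188, 198, 204], [190, 199, 207], [193, 201, 209], [195, 205, 210], [194, 204, 210], [193, 202, 209], [195, 206, 214], [193, 203, 212], [198, 207, 214], [194, 204, 211], [190, 201, 208], [195, 205, 212], [159, 166, 170], [99, 106, 109], [93, 99, 102]]
side [ 0.459 -0.384  0.045] [0.095 0.059 0.087 0.052] [   8.2  -87.7 -176.3  100.5]
[[111, 125, 125], [97, 104, 106], [97, 103, 103], [98, 104, 104], [98, 105, 106], [100, 107, 107], [100, 107, 109], [99, 107, 109], [98, 107, 107], [98, 105, 106], [98, 106, 107], [100, 106, 107], [100, 106, 107], [98, 106, 107], [101, 109, 108], [98, 106, 106], [82, 89, 90], [64, 72, 71], [66, 72, 73], [68, 74, 74]]
brass (array([0.52021867, 0.11079044, 0.18462332]), [np.float64(0.0012699381485308172), np.float64(0.0012699381485304266)]) [array([0.51776914, 0.11432169, 0.183     ]), array([0.52080609, 0.11079432, 0.183     ])]
pan [ 0.55932936 -0.05766454] 0.06931969371631261
pan [ 0.55235881 -0.06259346] 0.06557709939601367
[ 0.53547309 -0.14229386  0.031     ]
[0.51372359 0.38105686 0.031     ]
```

```bash
cat >> h.py <<'E'
def plan(wps,claw,dmax=55,amax=.17,start=None):
    """wps: list of (x,y,z,yaw of tool x), tool down. prints jog rows"""
    o=get_obs(); p=np.array(o['ee_pos']); r=R.from_rotvec(o['tcp_rot'])
    x=r.as_matrix()[:,0]; yaw=np.arctan2(x[1],x[0])
    print('t',round(o['time'],2),'p',p.round(4),'yaw',round(yaw,3))
    D=lambda y: R.from_euler('z',y)*R.from_euler('x',np.pi)
    rows=[]; cur=r
    for w in wps:
        w=np.array(w,float); n=int(max(np.ceil(np.linalg.norm(w[:3]-p)*1000/dmax),np.ceil(abs(w[3]-yaw)/amax),1))
        for i in range(n):
            q=p+(w[:3]-p)*(1/n); p0=p
            # next
            t=D(yaw+(w[3]-yaw)/n*(i+1)) if True else None
            P=getattr(plan,'_p',None)
            step=(w[:3]-p)/n
            rows.append((*(cur.inv().apply(step)*1000),*(cur.inv()*t).as_rotvec())); cur=t
        p=w[:3]; yaw=w[3]
    for k in range(0,len(rows),8):
        print([v for s in rows[k:k+8] for v in (claw,*np.round(s[:3],1).tolist(),*np.round(s[3:],3).tolist())])
E
python3 - <<'E'
from h import *
plan([(.42,.1,.28,-1.5),(.45,-.37,.24,.087-np.pi)],1)
E
```

```text
t 0.35 p [0.2518 0.5719 0.2393] yaw -0.415
[1, 34.4, 36.4, -4.1, 0.0, -0.0, 0.109, 1, 38.2, 32.5, -4.1, -0.0, -0.0, 0.109, 1, 41.4, 28.1, -4.1, 0.0, -0.0, 0.109, 1, 44.2, 23.5, -4.1, 0.0, -0.0, 0.109, 1, 46.5, 18.6, -4.1, -0.0, -0.0, 0.109, 1, 48.3, 13.4, -4.1, -0.0, -0.0, 0.109, 1, 49.4, 8.1, -4.1, 0.0, -0.0, 0.109, 1, 50.0, 2.7, -4.1, 0.0, -0.0, 0.109]
[1, 50.0, -2.7, -4.1, 0.0, -0.0, 0.109, 1, 49.4, -8.1, -4.1, 0.0, -0.0, 0.109, 1, 47.1, 0.3, 4.0, 0.0, -0.0, 0.155, 1, 46.6, -7.0, 4.0, 0.0, -0.0, 0.155, 1, 44.9, -14.1, 4.0, 0.0, -0.0, 0.155, 1, 42.2, -20.9, 4.0, 0.0, -0.0, 0.155, 1, 38.5, -27.2, 4.0, 0.0, -0.0, 0.155, 1, 33.8, -32.8, 4.0, 0.0, -0.0, 0.155]
[1, 28.3, -37.6, 4.0, -0.0, -0.0, 0.155, 1, 22.1, -41.6, 4.0, 0.0, -0.0, 0.155, 1, 15.4, -44.5, 4.0, 0.0, -0.0, 0.155, 1, 8.4, -46.3, 4.0, 0.0, -0.0, 0.155]
```

Emit:
jog_arm:
  commands: [1,34.4,36.4,-4,0,0,0.109,1,38.2,32.5,-4,0,0,0.109,1,41.4,28.1,-4,0,0,0.109,1,44.2,23.5,-4,0,0,0.109,1,46.5,18.6,-4,0,0,0.109,1,48.3,13.4,-4,0,0,0.109,1,49.4,8.1,-4,0,0,0.109,1,50,2.7,-4,0,0,0.109]

```text
time: 1.35
ee_pos: [0.3859, 0.1928, 0.272]
tcp_rot: [-2.51, 1.888, -0.0]
contact_force: [1.1, -0.1, -0.0]
finger_gap: 0.0872
grasp_force: 0.0
```

Emit:
jog_arm:
  commands: [1,50,-2.7,-4,0,0,0.109,1,49.4,-8.1,-4,0,0,0.109,1,47.1,0.3,4,0,0,0.155,1,46.6,-7,4,0,0,0.155,1,44.9,-14.1,4,0,0,0.155,1,42.2,-20.9,4,0,0,0.155,1,38.5,-27.2,4,0,0,0.155,1,33.8,-32.8,4,0,0,0.155]

```text
time: 2.35
ee_pos: [0.4359, -0.1838, 0.2557]
tcp_rot: [-1.079, 2.949, -0.001]
contact_force: [1.2, -0.8, 0.4]
finger_gap: 0.0869
grasp_force: 0.0
```

Emit:
jog_arm:
  commands: [1,28.3,-37.6,4,0,0,0.155,1,22.1,-41.6,4,0,0,0.155,1,15.4,-44.5,4,0,0,0.155,1,8.4,-46.3,4,0,0,0.155,1,0,0,0,0,0,0,1,0,0,0,0,0,0]

```text
time: 3.1
ee_pos: [0.4475, -0.3699, 0.2393]
tcp_rot: [0.137, -3.138, -0.001]
contact_force: [-0.6, -0.2, -0.6]
finger_gap: 0.0869
grasp_force: 0.0
```

```bash
python3 - <<'E'
from h import *
c=cap('wrist','w1.png');o=get_obs();print(o['time'],o['ee_pos'],o['joint_pos'].round(2),o['contact_force'])
hsv=cv2.cvtColor(c['frame'],cv2.COLOR_RGB2HSV);m=cv2.inRange(hsv,(6,70,40),(30,255,255))
cs=sorted(cv2.findContours(m,0,2)[0],key=cv2.contourArea)[-3:]
for k in cs: print(cv2.contourArea(k),cv2.boundingRect(k),cv2.minAreaRect(k))
E
```

```text
3.15 [ 0.4476784  -0.36945416  0.23969274] [-0.41  0.31 -0.1  -0.   -1.16 -1.07] [ 0.55676741 -0.31446248  0.28503697]
3539.0 (294, 296, 303, 18) ((445.00537109375, 305.5052185058594), (16.062267303466797, 302.1516418457031), 89.39690399169922)
3550.5 (286, 155, 51, 76) ((311.0, 192.5), (75.0, 50.0), 90.0)
4729.0 (462, 83, 82, 76) ((502.8235168457031, 121.29411315917969), (72.76068878173828, 83.4322509765625), 75.96376037597656)
```

View pics/w1.png

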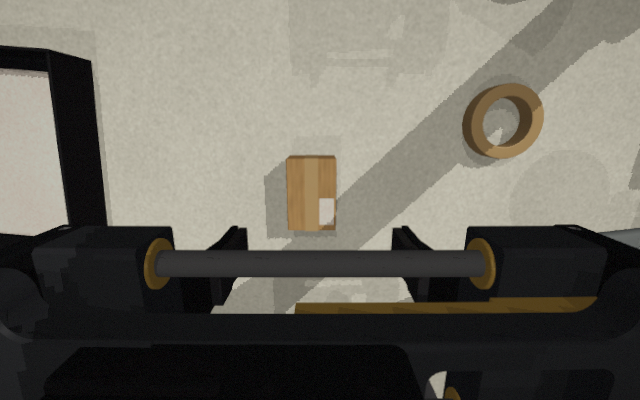

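The wrist view shows the parcel top at about (287..336, 157..231), square to the jaws.

```bash
python3 - <<'E'
from h import *
c=cap('wrist')
P=np.array([onz(c,u,v,.045) for u,v in [(286.5,158),(335.5,158),(336.5,231),(286.5,231)]])
e=np.diff(np.vstack([P,P[:1]]),axis=0);print(P.mean(0).round(4),np.linalg.norm(e,axis=1).round(3),np.degrees(np.arctan2(e[:,1],e[:,0])).round(1))
m=P.mean(0)
plan([(m[0],m[1],.09,-3.054)],1); plan([(m[0],m[1],.032,-3.054)],1)
E
```

```text
[ 0.4629 -0.3773  0.045 ] [0.058 0.091 0.063 0.092] [  95.     6.6  -85.  -176.6]
t 3.2 p [ 0.4478 -0.3692  0.24  ] yaw -3.053
[1, -4.7, -3.1, 50.0, -0.0, 0.0, 0.0, 1, -4.8, -3.1, 50.0, -0.0, -0.0, 0.0, 1, -4.8, -3.1, 50.0, 0.0, -0.0, 0.0]
t 3.2 p [ 0.4478 -0.3692  0.24  ] yaw -3.053
[1, -3.5, -2.3, 52.0, -0.0, 0.0, 0.0, 1, -3.6, -2.3, 52.0, -0.0, -0.0, 0.0, 1, -3.6, -2.3, 52.0, 0.0, -0.0, 0.0, 1, -3.6, -2.3, 52.0, 0.0, -0.0, 0.0]
```

Emit:
jog_arm:
  commands: [1,-5,-3,50,0,0,0,1,-5,-3,50,0,0,0,1,-4,-3,50,0,0,0,1,0,0,40,0,0,0,1,0,0,17.5,0,0,0,1,0,0,0,0,0,0,0.55,0,0,0,0,0,0,0.55,0,0,0,0,0,0]
  squeeze: 10

```text
time: 4.2
ee_pos: [0.4636, -0.3784, 0.034]
tcp_rot: [-0.137, 3.135, -0.003]
contact_force: [0.3, 0.3, 0.1]
finger_gap: 0.0742
grasp_force: 0.0
```

Emit:
jog_arm:
  commands: [0.4,0,0,0,0,0,0,0.4,0,0,0,0,0,0,0.4,0,0,0,0,0,0]

```text
time: 4.58
ee_pos: [0.4629, -0.3782, 0.0329]
tcp_rot: [-0.137, 3.138, -0.001]
contact_force: [-0.6, 0.6, 5.1]
finger_gap: 0.0601
grasp_force: 10.0
```

Emit:
jog_arm:
  commands: [0.4,0,0,0,0,0,0,0.4,0,0,-30,0,0,0,0.4,0,0,-50,0,0,0,0.4,0,0,-60,0,0,0,0.4,0,0,-60,0,0,0,0.4,0,0,-60,0,0,0,0.4,0,0,0,0,0,0,0.4,0,0,0,0,0,0]

```text
time: 5.58
ee_pos: [0.4616, -0.377, 0.2898]
tcp_rot: [0.135, -3.136, -0.005]
contact_force: [-0.4, 0.0, -3.5]
finger_gap: 0.0595
grasp_force: 10.0
```

```bash
python3 - <<'E'
from h import *
z=[]
for i in range(6):
    c=capture('wrist'); z.append(get_obs()['contact_force'])
print(np.round(z,2)); cv2.imwrite('pics/w2.png',c['frame'][:,:,::-1])
o=get_obs();print(o['ee_pos'],o['finger_gap'],o['grasp_force'])
a=cap('scene','scene1.png');b=cap('side','side1.png')
E
```

```text
[[-0.39  0.92 -2.53]
 [ 0.3   0.68 -3.14]
 [ 0.52 -0.57 -3.46]
 [ 0.83  0.96 -2.91]
 [ 0.38 -0.55 -3.42]
 [-0.27 -0.31 -2.77]]
[ 0.46221477 -0.3777264   0.29045405] 0.05966392755605696 9.999539019190706
```

```bash
python3 - <<'E'
from h import *
plan([(.556,-.060,.29,-3.054),(.556,-.06,.232,-3.054)],.4,dmax=48)
for n in('scene','side'):
    c=capture(n);im=c['frame']; g=im[:,:,1].astype(int)
    # pan: grow from centre
    s=(303,209) if n=='scene' else (348,203)
    m=np.zeros((402,642),np.uint8)
    t=10
    cv2.floodFill(cv2.GaussianBlur(im,(3,3),0).copy(),m,s,255,(t,)*3,(t,)*3,cv2.FLOODFILL_FIXED_RANGE|cv2.FLOODFILL_MASK_ONLY|4|(255<<8))
    k=max(cv2.findContours(m[1:-1,1:-1],0,2)[0],key=cv2.contourArea);h=cv2.convexHull(k)
    print(n,cv2.contourArea(h),cv2.fitEllipse(h),cv2.boundingRect(h))
    S=np.array([onz(c,*p,.184) for p in h[:,0]])[:,:2]
    M=np.c_[2*S,np.ones(len(S))];r=np.linalg.lstsq(M,(S**2).sum(1),rcond=None)[0];print('pan',r[:2],np.sqrt(r[2]+r[0]**2+r[1]**2))
E
```

```text
t 5.97 p [ 0.4624 -0.3779  0.2912] yaw -3.055
[0.4, -17.3, 44.1, 0.2, 0.001, -0.001, -0.0, 0.4, -17.3, 44.1, 0.2, -0.0, 0.0, -0.0, 0.4, -17.3, 44.1, 0.2, -0.0, 0.0, -0.0, 0.4, -17.3, 44.1, 0.2, 0.0, 0.0, -0.0, 0.4, -17.3, 44.1, 0.2, 0.0, 0.0, -0.0, 0.4, -17.3, 44.1, 0.2, 0.0, 0.0, -0.0, 0.4, -17.3, 44.1, 0.2, 0.0, 0.0, -0.0, 0.4, 0.0, -0.0, 29.0, 0.0, 0.0, 0.0]
[0.4, 0.0, -0.0, 29.0, 0.0, 0.0, 0.0]
scene 1265.5 ((302.8623352050781, 210.0615997314453), (31.553382873535156, 54.07183837890625), 84.29428100585938) (277, 195, 52, 31)
pan [ 0.55307536 -0.05573792] 0.06767386677854094
side 1318.0 ((347.7910461425781, 205.0830078125), (38.059757232666016, 50.9693489074707), 96.20417022705078) (322, 188, 51, 39)
pan [ 0.5474861  -0.06528223] 0.0744571357842017
```

Emit:
jog_arm:
  commands: [0.4,-17,44,0,0,0,0,0.4,-17,44,0,0,0,0,0.4,-17,44,0,0,0,0,0.4,-17,44,0,0,0,0,0.4,-17,44,0,0,0,0,0.4,-17,44,0,0,0,0,0.4,-16,44,0,0,0,0,0.4,0,0,15,0,0,0]

```text
time: 7.08
ee_pos: [0.5549, -0.0581, 0.278]
tcp_rot: [-0.143, 3.135, 0.001]
contact_force: [0.5, -0.7, -3.0]
finger_gap: 0.06
grasp_force: 10.0
```

Emit:
jog_arm:
  commands: [0.4,0,0,20,0,0,0,0.4,0,0,20,0,0,0,0.4,0,0,5,0,0,0,0.4,0,0,5,0,0,0,0.4,0,0,0,0,0,0,0.4,0,0,0,0,0,0]

```text
time: 7.82
ee_pos: [0.5537, -0.061, 0.2278]
tcp_rot: [-0.136, 3.137, -0.0]
contact_force: [-0.1, 1.0, -1.7]
finger_gap: 0.0597
grasp_force: 10.0
```

```bash
python3 - <<'E'
from h import *
a=cap('scene');b=cap('side');print(get_obs()['ee_pos'],get_obs()['contact_force'])
f=lambda i:cv2.resize(i[120:280,250:400],None,fx=2.6,fy=2.6,interpolation=cv2.INTER_CUBIC)
cv2.imwrite('pics/c3.png',np.hstack([f(a['frame']),f(b['frame'])])[:,:,::-1])
E
```

```text
[ 0.55365371 -0.06088186  0.22767084] [ 0.28703825  0.8434065  -2.23550435]
```

View pics/c3.png

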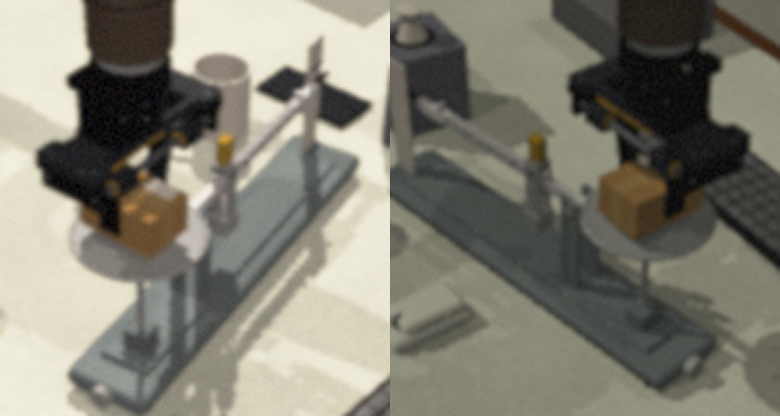

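Parcel hangs centred over the pan, about 12 mm above it; lowering gently.

Emit:
jog_arm:
  commands: [0.4,0,0,4,0,0,0,0.4,0,0,4,0,0,0,0.4,0,0,3,0,0,0,0.4,0,0,2,0,0,0,0.4,0,0,2,0,0,0,0.4,0,0,2,0,0,0,0.4,0,0,0,0,0,0,0.4,0,0,0,0,0,0]

```text
time: 8.93
ee_pos: [0.5534, -0.0609, 0.2102]
tcp_rot: [-0.136, 3.138, -0.0]
contact_force: [-0.5, 1.0, -2.1]
finger_gap: 0.0598
grasp_force: 10.0
```

Emit:
jog_arm:
  commands: [0.4,0,0,1,0,0,0,0.4,0,0,1,0,0,0,0.4,0,0,1,0,0,0,0.4,0,0,0,0,0,0,0.4,0,0,0,0,0,0]

```text
time: 9.55
ee_pos: [0.5535, -0.0608, 0.2071]
tcp_rot: [-0.136, 3.138, 0.0]
contact_force: [-0.9, 0.9, -1.1]
finger_gap: 0.0598
grasp_force: 10.0
```

Emit:
jog_arm:
  commands: [0.76,0,0,0,0,0,0,0.8,0,0,0,0,0,0,0.95,0,0,0,0,0,0,1,0,0,0,0,0,0,1,0,0,0,0,0,0,1,0,0,0,0,0,0]

```text
time: 10.3
ee_pos: [0.5534, -0.0608, 0.2071]
tcp_rot: [0.136, -3.139, -0.0]
contact_force: [-0.3, -0.4, 0.4]
finger_gap: 0.0865
grasp_force: 0.0
```

Emit:
jog_arm:
  commands: [1,0,0,-15,0,0,0,1,0,0,-40,0,0,0,1,0,0,-40,0,0,0,1,0,0,-10,0,0,0,1,0,0,0,0,0,0]

```text
time: 10.92
ee_pos: [0.5534, -0.0608, 0.313]
tcp_rot: [-0.136, 3.137, 0.001]
contact_force: [0.1, -0.2, -1.1]
finger_gap: 0.0867
grasp_force: 0.0
```

```bash
python3 - <<'E'
from h import *
a=cap('scene');b=cap('side');w=cap('wrist')
f=lambda i,x,y:cv2.resize(i[y:y+160,x:x+150],None,fx=2.6,fy=2.6,interpolation=cv2.INTER_CUBIC)
cv2.imwrite('pics/c4.png',np.hstack([f(a['frame'],260,110),f(b['frame'],240,110)])[:,:,::-1])
for n,c,x0,x1 in(('scene',a,320,350),('side',b,290,320)):
    m=cv2.inRange(cv2.cvtColor(c['frame'],cv2.COLOR_RGB2HSV),(8,110,60),(28,255,255));m[:,:x0]=0;m[:,x1:]=0;m[:150]=0;m[200:]=0
    k,l,s,ce=cv2.connectedComponentsWithStats(m);print(n,s[1:].tolist(),ce[1:])
print(get_obs()['ee_pos'],get_obs()['time'])
E
```

```text
scene [[333, 169, 7, 12, 57]] [[336.01754386 174.42105263]]
side [[304, 169, 6, 11, 50]] [[306.34 173.9 ]]
[ 0.55268039 -0.06085163  0.31066454] 11.075
```

View pics/c4.png

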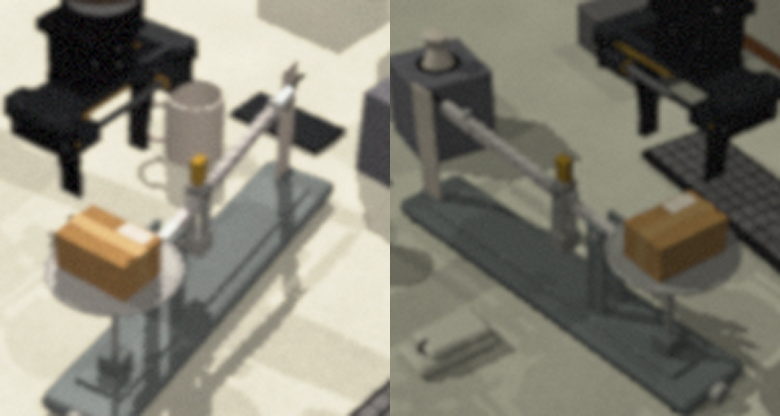

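```bash
python3 - <<'E'
from h import *
plan([(.519,.112,.30,-1.375)],1)
E
```

```text
t 11.07 p [ 0.5527 -0.0609  0.3107] yaw -3.055
[1, 1.9, 17.5, 1.1, 0.0, -0.003, -0.168, 1, -1.1, 17.6, 1.1, -0.0, 0.0, -0.168, 1, -4.0, 17.1, 1.1, -0.0, 0.0, -0.168, 1, -6.8, 16.2, 1.1, 0.0, 0.0, -0.168, 1, -9.4, 14.9, 1.1, 0.0, 0.0, -0.168, 1, -11.8, 13.1, 1.1, 0.0, 0.0, -0.168, 1, -13.8, 10.9, 1.1, 0.0, 0.0, -0.168, 1, -15.4, 8.5, 1.1, -0.0, 0.0, -0.168]
[1, -16.6, 5.8, 1.1, -0.0, 0.0, -0.168, 1, -17.4, 2.9, 1.1, 0.0, 0.0, -0.168]
```

Emit:
jog_arm:
  commands: [1,2,17.5,1,0,0,-0.168,1,-1,17.6,1,0,0,-0.168,1,-4,17,1,0,0,-0.168,1,-7,16,1,0,0,-0.168,1,-9.4,15,1,0,0,-0.168,1,-12,13,1,0,0,-0.168,1,-14,11,1,0,0,-0.168,1,-15.4,8.5,1,0,0,-0.168]

```text
time: 12.08
ee_pos: [0.5259, 0.0779, 0.3026]
tcp_rot: [2.065, -2.364, -0.001]
contact_force: [0.2, 0.6, 1.1]
finger_gap: 0.0874
grasp_force: 0.0
```

Emit:
jog_arm:
  commands: [1,-16.6,6,1,0,0,-0.168,1,-17.4,3,1,0,0,-0.168,1,0,0,0,0,0,0,1,0,0,0,0,0,0]

```text
time: 12.58
ee_pos: [0.5192, 0.1118, 0.3014]
tcp_rot: [2.425, -1.995, -0.001]
contact_force: [-0.7, -0.1, 0.1]
finger_gap: 0.0872
grasp_force: 0.0
```

```bash
python3 - <<'E'
from h import *
c=cap('wrist','w5.png');o=get_obs();print(o['time'],o['ee_pos'],o['joint_pos'].round(2))
m=cv2.inRange(cv2.cvtColor(c['frame'],cv2.COLOR_RGB2HSV),(12,110,50),(30,255,255))
k,l,s,ce=cv2.connectedComponentsWithStats(m)
for i in range(1,k):
    if s[i,4]>40: print(s[i],ce[i])
print('expected',proj(c,(.519,.112,.206)))
E
```

```text
12.625 [0.51928372 0.11163402 0.30156379] [ 0.52  0.19 -0.12  0.   -1.27 -0.32]
[ 252    0  128   38 3443] [322.71187918  16.34504792]
[441   0  44  45 475] [453.90736842  27.08      ]
[477   0  38  36 399] [499.07769424  13.43859649]
[309 186  16  27 392] [316.73469388 199.26530612]
[144 238  29  51 756] [154.91666667 263.25      ]
[466 238  30  52 769] [483.7893368  263.46684005]
[ 295  296  302   18 3790] [454.58522427 306.24538259]
[444 387  17  13 146] [451.44520548 393.64383562]
expected [318.76638523 206.06429775]
```

View pics/w5.png

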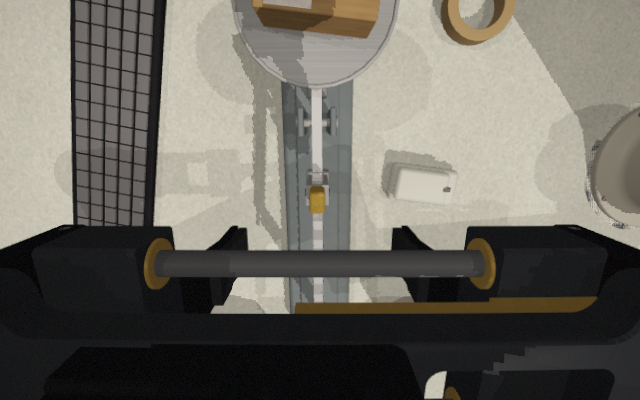

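Wrist view: brass block at (309–325, 186–213), beam running straight up the image at column ~317, parcel in the pan at the top — yaw is aligned.

```bash
python3 - <<'E'
from h import *
c=cap('wrist');o=get_obs();r=R.from_rotvec(o['tcp_rot']);p=o['ee_pos']
f=c['frame'];print(f[182:218,317].sum(1).tolist())
for n,q in (('outer edge',onz(c,317,213.3,.206)),('centre',onz(c,317,202,.206)),('beam far',onz(c,317,95,.145)),('beam near',onz(c,318,232,.163))):
    print(n,q.round(4),'tool mm',(r.inv().apply(q-p)*1000).round(1))
E
```

```text
[381, 371, 291, 257, 224, 187, 190, 192, 194, 215, 263, 293, 321, 347, 356, 361, 357, 356, 352, 354, 360, 360, 359, 361, 348, 337, 342, 348, 345, 342, 335, 428, 502, 496, 477, 476]
outer edge [0.5194 0.1187 0.206 ] tool mm [-7.  -1.5 95.7]
centre [0.5213 0.1086 0.206 ] tool mm [ 3.2 -1.5 95.7]
beam far [0.5395 0.0168 0.145 ] tool mm [ 96.8  -1.6 156.7]
beam near [0.5121 0.1519 0.163 ] tool mm [-41.1  -0.8 138.7]
```

Emit:
jog_arm:
  commands: [0.6,1,-0.5,30,0,0,0,0.5,1,-0.5,30,0,0,0,0.4,1,-0.5,25,0,0,0,0.35,0,0,15,0,0,0,0.3,0,0,6,0,0,0,0.3,0,0,0,0,0,0,0.3,0,0,0,0,0,0]
  squeeze: 3

```text
time: 13.55
ee_pos: [0.522, 0.1097, 0.197]
tcp_rot: [-2.427, 1.992, -0.002]
contact_force: [0.7, 0.7, 0.2]
finger_gap: 0.0285
grasp_force: 0.0
```

```bash
python3 - <<'E'
from h import *
z=[]
for i in range(3):
    a=cap('scene' if i%2 else 'side'); z.append(get_obs()['contact_force'])
    if i==0:b=a
    if i==1:s=a
print(np.mean(z,0),get_obs()['ee_pos'],get_obs()['finger_gap'])
f=lambda i,x,y:cv2.resize(i[y:y+100,x:x+75],None,fx=5,fy=5,interpolation=cv2.INTER_CUBIC)
cv2.imwrite('pics/c6.png',np.hstack([f(s['frame'],300,120),f(b['frame'],270,120)])[:,:,::-1])
E
```

```text
[-0.16905828 -0.3890212   0.00554301] [0.521719   0.10964385 0.19676899] 0.02647155281658362
```

View pics/c6.png

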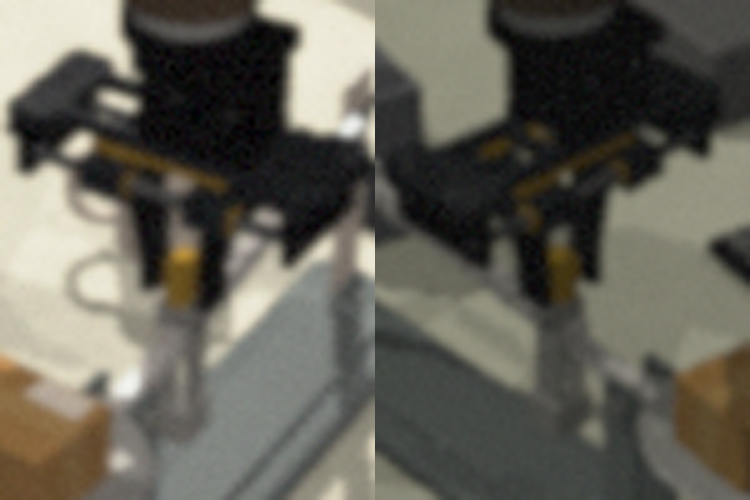

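Fingers straddle the brass block, tips just above the bridge. Closing softly.

Emit:
jog_arm:
  commands: [0.2,0,0,0,0,0,0,0.16,0,0,0,0,0,0,0.12,0,0,0,0,0,0,0.1,0,0,0,0,0,0,0.1,0,0,0,0,0,0,0.1,0,0,0,0,0,0]
  squeeze: 4

```text
time: 14.45
ee_pos: [0.5216, 0.1095, 0.1961]
tcp_rot: [-2.428, 1.993, -0.0]
contact_force: [0.7, 0.9, -0.3]
finger_gap: 0.014
grasp_force: 4.0
```

Emit:
jog_arm:
  commands: [0.1,0,0,-1,0,0,0,0.1,0,0,-1,0,0,0,0.1,0,0,-1,0,0,0,0.1,0,0,-1,0,0,0,0.1,0,0,-0.5,0,0,0,0.1,0,0,0,0,0,0,0.1,0,0,0,0,0,0]

```text
time: 15.32
ee_pos: [0.5214, 0.1094, 0.2005]
tcp_rot: [2.428, -1.993, -0.0]
contact_force: [-0.4, -0.3, -2.0]
finger_gap: 0.0141
grasp_force: 4.0
```

```bash
python3 - <<'E'
from h import *
z=[]
for i in range(6):
    cap('wrist'); z.append(get_obs()['contact_force'])
print(np.mean(z,0),get_obs()['ee_pos'],get_obs()['finger_gap'],get_obs()['grasp_force'])
E
```

```text
[ 0.01519516  0.05850419 -2.45470419] [0.52140374 0.10942688 0.20052615] 0.01368157414153971 3.9983864129305857
```

Emit:
jog_arm:
  commands: [0.1,-5,0,-0.55,0,0,0,0.1,-5,0,-0.55,0,0,0,0.1,-5,0.1,-0.55,0,0,0,0.1,-5,0,-0.55,0,0,0,0.1,-5,0,-0.55,0,0,0,0.1,-5,0.1,-0.55,0,0,0,0.1,-5,0,-0.55,0,0,0,0.1,-5,0,-0.55,0,0,0]

```text
time: 16.62
ee_pos: [0.5134, 0.149, 0.205]
tcp_rot: [2.428, -1.993, 0.0]
contact_force: [-0.4, -0.6, -2.7]
finger_gap: 0.0141
grasp_force: 4.0
```

```bash
python3 - <<'E'
from h import *
z=[]
for i in range(5):
    cap('wrist'); z.append(get_obs()['contact_force'])
print(np.mean(z,0),get_obs()['ee_pos'],get_obs()['finger_gap'],get_obs()['grasp_force'])
E
```

```text
[ 0.1032201  -0.04958653 -2.30689685] [0.51339017 0.14862343 0.20491629] 0.014158238554072979 3.9999323368101614
```

Emit:
jog_arm:
  commands: [0.1,-5,0,-0.55,0,0,0,0.1,-5,0,-0.55,0,0,0,0.1,-5,0.1,-0.55,0,0,0,0.1,-5,0,-0.55,0,0,0,0.1,-5,0,-0.55,0,0,0,0.1,-5,0.1,-0.55,0,0,0,0.1,-5,0,-0.55,0,0,0,0.1,-5,0,-0.55,0,0,0]

```text
time: 17.88
ee_pos: [0.5054, 0.1882, 0.2094]
tcp_rot: [-2.428, 1.993, -0.0]
contact_force: [-0.2, 0.5, -2.8]
finger_gap: 0.0135
grasp_force: 4.0
```

Emit:
jog_arm:
  commands: [0.1,-5,0,-0.55,0,0,0,0.1,-5,0,-0.55,0,0,0,0.1,-5,0.1,-0.55,0,0,0,0.1,-5,0,-0.55,0,0,0,0.1,-5,0,-0.55,0,0,0,0.1,-5,0.1,-0.55,0,0,0,0.1,-5,0,-0.55,0,0,0,0.1,-5,0,-0.55,0,0,0]

```text
time: 18.88
ee_pos: [0.4974, 0.2273, 0.2138]
tcp_rot: [2.428, -1.993, -0.0]
contact_force: [-0.6, 0.1, -1.8]
finger_gap: 0.0137
grasp_force: 4.0
```

```bash
python3 - <<'E'
from h import *
z=[]
for i in range(5):
    cap('wrist'); z.append(get_obs()['contact_force'])
print(np.mean(z,0),get_obs()['ee_pos'],get_obs()['finger_gap'],get_obs()['grasp_force'])
E
```

```text
[ 0.4729916  -0.28258652 -2.54226209] [0.49742556 0.22698066 0.21372422] 0.014071242024656804 4.000151794680278
```

Emit:
jog_arm:
  commands: [0.1,0,0,2,0,0,0,0.1,0,0,2,0,0,0,0.1,0,0,2,0,0,0,0.1,0,0,3,0,0,0,0.1,0,0,3,0,0,0,0.1,-0.5,0,3,0,0,0,0.1,0,0,3,0,0,0,0.1,-0.5,0,3,0,0,0]

```text
time: 20.12
ee_pos: [0.4974, 0.2279, 0.1926]
tcp_rot: [2.428, -1.993, 0.001]
contact_force: [0.0, -1.1, -1.2]
finger_gap: 0.014
grasp_force: 4.0
```

Emit:
jog_arm:
  commands: [0.1,0,0,2,0,0,0,0.1,0,0,2,0,0,0,0.1,0,0,0,0,0,0]

```text
time: 20.5
ee_pos: [0.4973, 0.228, 0.1886]
tcp_rot: [2.428, -1.993, 0.0]
contact_force: [0.9, -0.1, 0.2]
finger_gap: 0.0139
grasp_force: 4.0
```

```bash
python3 - <<'E'
from h import *
z=[]
for i in range(5):
    s=cap('scene'); z.append(get_obs()['contact_force'])
print(np.mean(z,0),get_obs()['ee_pos'],get_obs()['finger_gap'],get_obs()['grasp_force'])
E
```

```text
[ 0.5946253  -1.27566571 -0.04984555] [0.49724609 0.22796207 0.1888305 ] 0.014170775660079009 3.9999289659317583
```

Emit:
jog_arm:
  commands: [0.25,0,0,0,0,0,0,0.35,0,0,0,0,0,0,0.35,0,0,0,0,0,0,0.5,0,0,-5,0,0,0,0.6,0,0,-30,0,0,0,0.6,0,0,-50,0,0,0,0.6,0,0,-50,0,0,0,0.6,0,0,-20,0,0,0]

```text
time: 21.75
ee_pos: [0.4981, 0.2284, 0.348]
tcp_rot: [-2.423, 1.989, -0.003]
contact_force: [-0.3, 0.3, -0.4]
finger_gap: 0.052
grasp_force: 0.0
```

Emit:
jog_arm:
  commands: [0.6,50,0,0,0,0,0,0.6,50,0,0,0,0,0,0.6,50,0,0,0,0,0,0.6,20,0,0,0,0,0,0.6,0,0,0,0,0,0,0.6,0,0,0,0,0,0,0.6,0,0,0,0,0,0,0.6,0,0,0,0,0,0]

```text
time: 22.75
ee_pos: [0.5303, 0.062, 0.3438]
tcp_rot: [2.429, -1.992, -0.0]
contact_force: [-0.2, 0.0, 0.7]
finger_gap: 0.0522
grasp_force: 0.0
```

```bash
python3 - <<'E'
from h import *
s=cap('scene');b=cap('side');print(get_obs()['time'],get_obs()['ee_pos'])
f=lambda i,x,y:cv2.resize(i[y:y+80,x:x+65],None,fx=6,fy=6,interpolation=cv2.INTER_CUBIC)
cv2.imwrite('pics/c7.png',np.hstack([f(s['frame'],325,120),f(b['frame'],240,120)])[:,:,::-1])
# level prediction of pointer tip & index mid, from pan/pivot
yd=np.array([np.cos(1.766),np.sin(1.766),0]);piv=np.array([.5213,.1086,0])-yd*.070
tip=piv+yd*.322+[0,0,.150]
for dz in(-.014,-.009,0,.009,.014): print(dz,proj(s,tip+[0,0,dz]).round(1),proj(b,tip+[0,0,dz]).round(1))
E
```

```text
22.85 [0.53031131 0.06179515 0.34374959]
-0.014 [375.7 150.8] [255.4 156.2]
-0.009 [375.8 149.5] [255.3 154.9]
0 [376.  147.1] [255.1 152.5]
0.009 [376.2 144.7] [254.8 150.2]
0.014 [376.4 143.3] [254.7 148.8]
```

View pics/c7.png

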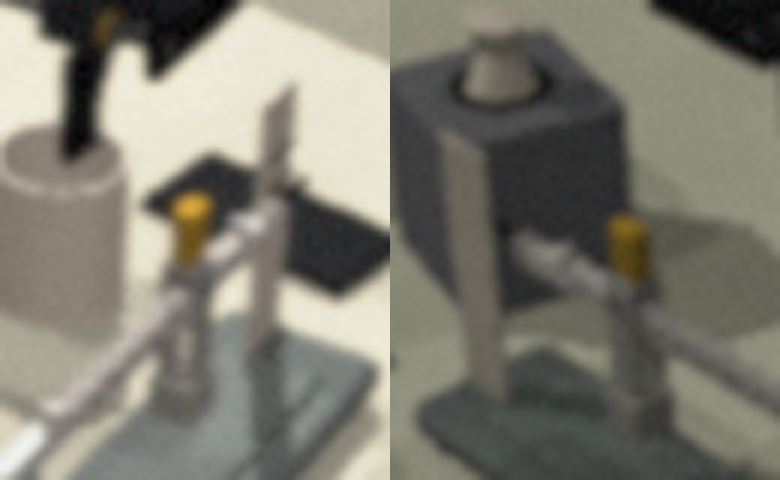

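The pointer itself is blurred against the phone; the beam's end is at about (371,155), as in the level picture (tilted it was at row 145). I'll measure the shift precisely against the initial level image.

```bash
python3 - <<'E'
from h import *
for n,(x0,y0,x1,y1),(u,v) in (('scene',(359,148,376,164),None or (336,177)),('side',(254,150,275,166),(0,0))):
    A=cv2.imread(f'pics/{n}0.png').astype(np.float32)
    F=[capture(n)['frame'][:,:,::-1].astype(np.float32) for _ in range(4)];B=np.mean(F,0).astype(np.float32)
    T=cv2.resize(A[y0:y1,x0:x1],None,fx=8,fy=8,interpolation=cv2.INTER_CUBIC)
    S=cv2.resize(B[y0-12:y1+12,x0-4:x1+4],None,fx=8,fy=8,interpolation=cv2.INTER_CUBIC)
    r=cv2.matchTemplate(S,T,cv2.TM_CCOEFF_NORMED);_,m,_,l=cv2.minMaxLoc(r);print(n,m,'shift',l[0]/8-4,l[1]/8-12)
    B8=B.clip(0,255).astype(np.uint8); cv2.imwrite(f'pics/{n}m.png',B8)
    mk=cv2.inRange(cv2.cvtColor(B8,cv2.COLOR_BGR2HSV),(8,110,60),(28,255,255));mk[:140]=0;mk[185:]=0;mk[:,:270]=0;mk[:,370:]=0
    k,l,s,ce=cv2.connectedComponentsWithStats(mk);print(s[1:].tolist(),ce[1:])
    # darkest near pointer (dark pixel) change map
    d=np.abs(A-B).sum(2)[135:170,360:395] if n=='scene' else None
E
```

```text
scene 0.9088736176490784 shift 0.375 0.625
[[353, 152, 8, 12, 62]] [[356.59677419 156.46774194]]
side 0.9766982197761536 shift 0.25 1.5
[[276, 156, 7, 11, 60], [358, 183, 5, 2, 7]] [[279.41666667 160.73333333]
 [359.85714286 183.71428571]]
```

```bash
python3 - <<'E'
from h import *
s=capture('scene');b=capture('side')
p0,_=tri([ray(s,336.2,176.4),ray(b,305.9,176.)]);p1,e=tri([ray(s,336.02,174.42),ray(b,306.34,173.9)]);p2,e2=tri([ray(s,356.6,156.47),ray(b,279.42,160.73)])
print('dz tilted (7.7 exp)',p1-p0,'now',p2-p0,np.linalg.norm((p2-p0)[:2]),e2)
print(tri([ray(s,336.2,176.4),ray(b,305.9,176.)])[1])
# side beam line: bright ridge per column, level vs now
for n,cols in (('side',range(258,272)),('scene',range(340,368,1))):
    A=cv2.imread(f'pics/{n}0.png').astype(float).sum(2);B=cv2.imread(f'pics/{n}m.png').astype(float).sum(2)
    out=[]
    for u in cols:
        a=np.interp(np.arange(130,185,.1),range(400),A[:,u]);w=np.interp(np.arange(130,185,.1),range(400),B[:,u])
        sh=np.arange(-60,61);q=[np.corrcoef(a[100:-200],w[100+k:len(w)-200+k])[0,1] for k in sh];out.append((u,round(float(sh[np.argmax(q)])/10,1),round(max(q),2)))
    print(n,out)
E
```

```text
dz tilted (7.7 exp) [ 0.00061406 -0.00171086  0.00810991] now [-0.02475625  0.11786208 -0.00196231] 0.12043397575356327 [np.float64(0.0026047346488972814), np.float64(0.0026047346488973135)]
[np.float64(0.0012699381485308172), np.float64(0.0012699381485304266)]
side [(258, 0.8, np.float64(0.94)), (259, 1.1, np.float64(0.96)), (260, 1.0, np.float64(0.94)), (261, 1.2, np.float64(0.94)), (262, 1.6, np.float64(0.96)), (263, 1.6, np.float64(0.94)), (264, 1.7, np.float64(0.96)), (265, 1.5, np.float64(0.97)), (266, 1.3, np.float64(0.98)), (267, 1.0, np.float64(0.98)), (268, 0.8, np.float64(0.98)), (269, 0.6, np.float64(0.98)), (270, 1.2, np.float64(0.99)), (271, 1.2, np.float64(0.99))]
scene [(340, -4.0, np.float64(-0.26)), (341, -1.7, np.float64(0.39)), (342, -0.5, np.float64(0.92)), (343, -0.1, np.float64(0.96)), (344, 0.0, np.float64(0.93)), (345, 4.9, np.float64(0.95)), (346, 2.1, np.float64(0.87)), (347, 0.1, np.float64(0.96)), (348, 0.0, np.float64(1.0)), (349, 0.0, np.float64(1.0)), (350, 0.0, np.float64(1.0)), (351, -0.1, np.float64(0.99)), (352, -0.2, np.float64(0.95)), (353, -0.3, np.float64(0.85)), (354, 0.0, np.float64(0.64)), (355, 0.4, np.float64(0.48)), (356, 0.4, np.float64(0.45)), (357, 0.4, np.float64(0.53)), (358, 0.3, np.float64(0.71)), (359, 0.1, np.float64(0.92)), (360, -0.1, np.float64(0.99)), (361, 0.0, np.float64(0.98)), (362, 0.1, np.float64(0.97)), (363, 0.2, np.float64(0.96)), (364, 0.2, np.float64(0.97)), (365, 0.1, np.float64(0.97)), (366, 0.1, np.float64(0.95)), (367, 0.3, np.float64(0.89))]
```

```bash
python3 - <<'E'
from h import *
plan([(.62,.44,.30,-1.375),(.62,.44,.25,-1.375)],.6)
s=capture('scene');print(onz(s,423,160,.06))
E
```

```text
t 23.35 p [0.5304 0.0612 0.3437] yaw -1.375
[0.6, -44.3, -20.2, 5.5, 0.0, 0.0, 0.0, 0.6, -44.3, -20.2, 5.5, 0.0, -0.0, 0.0, 0.6, -44.3, -20.2, 5.5, 0.0, -0.0, 0.0, 0.6, -44.3, -20.2, 5.5, -0.0, -0.0, 0.0, 0.6, -44.3, -20.2, 5.5, 0.0, -0.0, 0.0, 0.6, -44.3, -20.2, 5.5, -0.0, -0.0, 0.0, 0.6, -44.3, -20.2, 5.5, 0.0, -0.0, 0.0, 0.6, -44.3, -20.2, 5.5, 0.0, -0.0, 0.0]
[0.6, 0.0, -0.0, 50.0, 0.0, 0.0, 0.0]
[0.55475459 0.51865044 0.06      ]
```

Emit:
jog_arm:
  commands: [0.6,-44,-20,5,0,0,0,0.6,-44,-20,5,0,0,0,0.6,-44,-20,5,0,0,0,0.6,-44,-20,5,0,0,0,0.6,-44,-20,5,0,0,0,0.6,-44,-20,5,0,0,0,0.6,-44,-20,5,0,0,0,0.6,-44,-20,5,0,0,0]

```text
time: 24.4
ee_pos: [0.6191, 0.4392, 0.3035]
tcp_rot: [2.428, -1.993, 0.0]
contact_force: [0.1, -0.2, 1.0]
finger_gap: 0.0525
grasp_force: 0.0
```

Emit:
jog_arm:
  commands: [0.6,0,0,30,0,0,0,0.6,0,0,20,0,0,0,0.6,0,0,0,0,0,0,0.6,0,0,0,0,0,0]

```text
time: 24.9
ee_pos: [0.6193, 0.4378, 0.255]
tcp_rot: [-2.427, 1.992, -0.001]
contact_force: [-0.5, 0.0, 0.0]
finger_gap: 0.0522
grasp_force: 0.0
```

```bash
python3 - <<'E'
from h import *
c=capture('wrist');print(get_obs()['time'],get_obs()['ee_pos'])
yd=np.array([np.cos(1.766),np.sin(1.766),0]);piv=np.array([.5213,.1086,0])-yd*.070
tip=piv+yd*.322+[0,0,.150]
for dz in(-.014,-.009,0,.009,.014): print(dz,proj(c,tip+[0,0,dz]).round(1))
u,v=proj(c,tip).astype(int)
x0=max(0,min(540,u-60));y0=max(0,v-60)
print(x0,y0);cv2.imwrite('pics/w8.png',cv2.resize(c['frame'][y0:y0+100,x0:x0+120],None,fx=6,fy=6,interpolation=cv2.INTER_CUBIC)[:,:,::-1])
E
```

```text
24.95 [0.61936934 0.43781996 0.25555433]
-0.014 [494.9 143.7]
-0.009 [498.2 144.1]
0 [504.4 144.8]
0.009 [511.1 145.5]
0.014 [515. 146.]
444 84
```

View pics/w8.png

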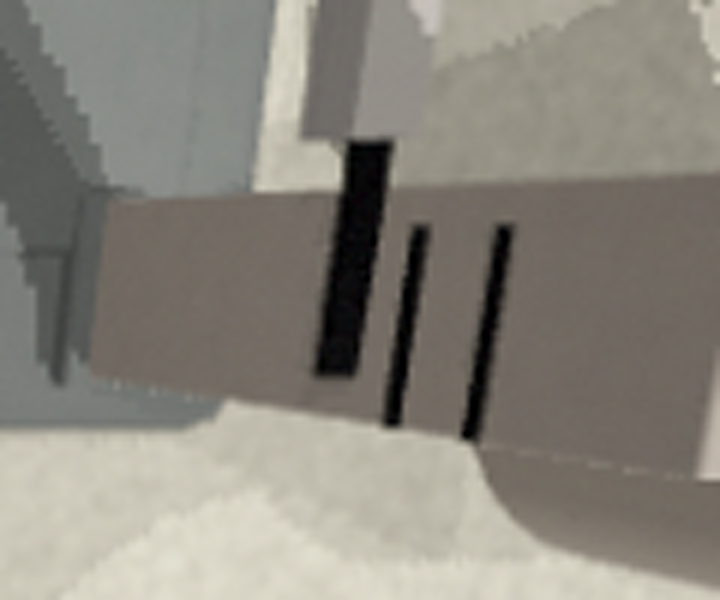

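Wrist view: pointer tip at full-image (500,146), marks at about (510,154) and (523,156). The pointer stands off the plate, so there is parallax. I'll take a second wrist view and triangulate pointer and marks numerically.

```bash
cat > d.py <<'E'
from h import *
import sys,pickle
c=capture('wrist')
yd=np.array([np.cos(1.766),np.sin(1.766),0]);piv=np.array([.5213,.1086,0])-yd*.070
u,v=proj(c,piv+yd*.322+[0,0,.150])
x0=int(u-60);y0=int(v-60);g=c['frame'][y0:y0+100,x0:x0+120].max(2)
g=cv2.resize(g,None,fx=4,fy=4,interpolation=cv2.INTER_CUBIC)
k,l,s,ce=cv2.connectedComponentsWithStats((g<60).astype(np.uint8))
res=[]
for i in range(1,k):
    if s[i,4]>250:
        ys,xs=np.where(l==i); ends=[]
        for sel in (ys<=ys.min()+6,ys>=ys.max()-6): ends.append((x0+xs[sel].mean()/4,y0+ys[sel].mean()/4))
        print(s[i],np.round(ends,1).tolist()); res.append(ends)
pickle.dump((c,res),open(sys.argv[1],'wb'))
E
python3 d.py v1
```

```text
[ 209   94   52  157 4562] [[505.5, 108.3], [499.6, 145.6]]
[ 256  151   30  132 1475] [[513.9, 122.6], [509.2, 153.7]]
[ 308  150   33  143 1641] [[527.8, 122.3], [522.3, 156.1]]
```

Emit:
jog_arm:
  commands: [0.6,0,30,0,0,0,0,0.6,0,40,0,0,0,0,0.6,0,0,0,0,0,0,0.6,0,0,0,0,0,0]

```text
time: 25.5
ee_pos: [0.5507, 0.4244, 0.2553]
tcp_rot: [-2.426, 1.991, -0.001]
contact_force: [0.0, -0.3, -0.3]
finger_gap: 0.0522
grasp_force: 0.0
```

```bash
python3 d.py v2
```

```text
[ 225   90   39  158 4002] [[425.7, 107.3], [422.3, 145.0]]
[ 309  147   22  143 1246] [[444.5, 121.6], [441.2, 155.4]]
[278 148  18 133 971] [[436.0, 121.8], [433.2, 153.1]]
```

```bash
python3 - <<'E'
from h import *
import pickle
(a,A),(b,B)=[pickle.load(open(f,'rb')) for f in('v1','v2')]
B=[B[0],B[2],B[1]]
for n,p,q in zip(('ptr','low','up'),A,B):
    for i in(0,1):
        P,e=tri([ray(a,*p[i]),ray(b,*q[i])]);print(n,i,P.round(4),np.round(e,4))
E
```

```text
ptr 0 [0.4764 0.3254 0.1407] [0.0001 0.0001]
ptr 1 [0.4702 0.3569 0.1404] [0.0001 0.0001]
low 0 [0.463  0.335  0.1378] [0. 0.]
low 1 [0.4574 0.3619 0.1377] [0. 0.]
up 0 [0.463  0.3349 0.1556] [0. 0.]
up 1 [0.4573 0.3622 0.1557] [0.0001 0.0001]
```

```bash
python3 -c "
from h import *
print(get_obs()['qd'].round(4));print(finish_job())"
```

```text
[-0.0055  0.0161  0.0005 -0.0012 -0.0002 -0.0013]
the job is handed in; nothing more can be done
None
```

The job is handed in, but no verdict came back: the parcel is on the pan, the poise is in notch 6, and I measured the pointer about 6 mm below centre (-0.019 rad), inside the ±0.028 rad (9 mm) limit.

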